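# Find the green spoon blank and scribe it in the marking jig

### The job

One of the three spoon blanks is still green wood, over twice as heavy as the dry ones: find it by its weight, lay it flat in the marking jig along the side fence and slide it fully home against both the fence and the end stop, then let go of it. Then swing the sprung scribing arm across it all the way to its stop and release it so that it springs back to rest, the blank staying home. Leave the other two blanks lying flat on the bench top with their spoon outline up, and do not disturb the glue bottle, the brush or the sanding block.

Things in the scene. Friction and masses are not known exactly. Their poses are not given: they have to be found in the camera images.
- blank_a: One of three look-alike pale wood spoon blanks: block 180 x 56 x 50 mm (x, y, z), a spoon outline pencilled on top. Origin: centre of its underside; x along its length. Two of them are dry (about 240 g), one, drawn at random, is green (about 530 g); looks do not tell.
- blank_b: One of three look-alike pale wood spoon blanks: block 180 x 56 x 50 mm (x, y, z), a spoon outline pencilled on top. Origin: centre of its underside; x along its length. Two of them are dry (about 240 g), one, drawn at random, is green (about 530 g); looks do not tell.
- blank_c: One of three look-alike pale wood spoon blanks: block 180 x 56 x 50 mm (x, y, z), a spoon outline pencilled on top. Origin: centre of its underside; x along its length. Two of them are dry (about 240 g), one, drawn at random, is green (about 530 g); looks do not tell.
- jig: Fixed green-painted marking jig. Origin on the bench; plate x -125..125, y -120..60 mm, 12 mm thick. On it: dark side fence along x (150 x 12 mm, 14 mm high, inner face y = -35 mm), dark end stop (26 mm high, inner face x = 90 mm, y -43..37), steel pivot post (radius 16 mm, at 0, -95). Its -x end and +y side are open.
- seat (a point): Point on the jig's plate top (12 mm above the bench), at jig x 0, y -7 mm, axes as the jig's: where the centre of a blank's underside lies when it is home, its length along x, one end against the end stop, one side against the fence.
- pivot (a point): Axis of the scribing arm (vertical), at the arm's mid height, 72 mm above the bench.
- scriber (a joint): Angle of the sprung aluminium scribing arm, rad: 0 parked along jig +x outside the fence, grows counter-clockwise from above as it sweeps over the blank, hard stop at 1.35. The spring returns it to 0 (at the knob 1 N at rest, 4.5 N at the stop). Arm 16 mm wide, 67 to 77 mm above the bench: 5 mm over a seated blank.
- knob (a point): On the red upright knob (18 mm diameter) at the arm's end, 105 mm from the pivot: on its axis, 102 mm above the bench; the knob stands from 77 to 119 mm above the bench.
- glue: Yellow glue bottle with red cap, 60 mm diameter, 150 mm tall, upright. Origin: centre of its underside. Leave alone.
- brush: Flat brush with yellow handle, about 200 mm long, lying. Leave alone.
- sander: Cork sanding block 100 x 60 x 35 mm. Origin: centre of its underside. Leave alone.

How it is judged:
By the outcome, as a careful person would: the job done as asked, in the order asked, and still so for the second after the job is handed in, with the robot touching nothing.
It also fails if it takes over 72 s, if anything falls off the work surface, if the arm or the gripper's body presses on something with over 40 N, if the wrist force passes 120 N, or if a joint passes its speed limit or range.

### The arm

A 6-joint arm with a two-finger parallel gripper is mounted at the origin on the work surface. World frame = base frame: x ahead of the robot, y to its left, z up, the work surface at z = 0. Lengths are in mm, angles in degrees, forces in N, time in s.
With the tool pointing down it reaches from about 350 to 850 mm from the base axis. Payload 8.1 kg.
Tool frame: the origin (TCP) lies midway between the tips of the shut fingers; the grasp point (between the pads) lies 19 mm behind it (r.pinch_z is the distance from the TCP to the grasp point, in mm); z points along the fingers, y is the line along which they close (so a half turn about z gives the same grasp; the last joint's range is limited). The gripper opens to 85 mm and grips with 20 to 120 N. Pads are 22 mm wide; open, the fingers measure 114 mm over their backs; the gripper's body (76 mm by 85 mm) begins 54 mm behind the grasp point. The pads swing forward as they close: fully open they stand 13 mm farther back than shut.
Start: joints at [70.68, 7.471, 85.268, -0, 87.261, -4.893], TCP at [149.466, 581.09, 231.292] pointing down, gripper open.
Joint ranges: [-169.43, 169.43], [-51.17, 129.36], [1.28, 143.12], [-76.62, 256.62], [0, 156.53], [-152.29, 152.29]. Speed limits (degrees/s): [136.94, 136.94, 159.86, 180, 180, 180].

### API

Orientations are given as [roll, pitch, yaw] about the fixed x, y, z axes, in that order (R = Rz(yaw) Ry(pitch) Rx(roll)).
In Python, from bench import r gives the robot as it stands.
- The arm moves only by the shell command python3 -m jog 'ROWS' [OPENING] [FORCE]. ROWS is JSON, one flat list of numbers, 6 for each row, row after row: the shift along the tool's x, y, z in m, then the turn, a rotation vector about the tool's x, y, z in rad. A call has 1 to 8 rows; each row is the pose to reach, as a shift and turn from the pose commanded when the call began, along the tool's axes at that moment; what a row does not reach only later rows make up. A row lasts 1/8 s, in which the tool goes at most 62.5 mm and 10.7 degrees, less where a joint would pass 70% of its speed; a pose out of reach is approached as far as the arm can. A call with a gripper value outside its range is refused whole. OPENING is the opening, from -1 (shut) to 1 (fully open), set as the call begins (- or left out, the last holds). The fingers move at their own pace and stop on an object; FORCE is the grip in N (left out, the last holds). Time passes only in rows, so rows that repeat a pose let the fingers close. It gives the time, the measured TCP pose, the force, the opening and the grip force at its end, in the units of the state.
- r.sense(): the state, without advancing time (a new reading comes with each control period).
- r.snapshot(name): name is "scene" or "top" or "wrist"; returns a dict with "pixels" (420x560x3 uint8, red, green, blue), "range_z" (420x560 float32, mm along the optical axis (not along the pixel's ray), 0 where there is no reading), "K" (3x3 intrinsics, pixels), "k1" (the pictures are not rectified: a ray, as slopes to the right and down, at radius r is drawn at 1 + k1 r^2 times it, then the intrinsics apply), "rvec" (rotation vector, rad) and "tvec" (3), from world to camera coordinates, as OpenCV has them. Camera axes: x right, y down, z forward; pixel columns grow to the right and rows downward; lengths in mm; the calibration is good to about 2 mm. A picture is of the moment at which its call begins.
- r.hand_in(): hands the job in; it is judged then, once.
Trained networks look in a picture, given as the dict that the camera call returned (one of the last four; its "shot" number tells which), for a name from the list of things; names that differ only in an ending like _2 or _b are one class to them, and where a whole thing is asked for, a point or a joint stands for the part that bears it (a point fixed in the world has none). Each returns a list of dicts, best first, with "score" (0 to 1); they miss things now and then, are a little off and sometimes report something else, mostly with a low value. They report only what shows in the picture. A call takes as long as a camera call.
- r.look_for(picture, target): "bbox" ([left, top, right, bottom] in pixels, round what is visible of it).
- r.outline_of(picture, target): "region" (420x560 bool, what is visible of it) and "bbox" ([left, top, right, bottom] in pixels, round what is visible of it).
The state is a dict: "time": time; "joint_pos": joint angles; "qd": joint speeds; "joint_efforts": joint torques, N m; "tool_pos": TCP position; "tcp_rot": TCP orientation; "ft_force": force on the tool from outside, world axes, zero at the start; "wrist_torque": the same for the moment, N m; "finger_gap": finger opening in mm; "grip_force": force on a finger pad.
Only numpy, scipy, OpenCV 4.12 (cv2) and the standard library are available. Lean on these libraries where they do the work, as an engineer would, in place of code of your own. Each camera call takes 0.05 s, during which the arm holds its last target. There are 200 camera calls.

## Working session

There is one attempt and no reset: what is moved stays moved. The work goes in short steps, Python scripts to look and compute and a shell command to move; the robot and the scene stay as the last step left them, time stands still between calls to the robot, and variables do not carry over. Pictures are saved under pics/ and viewed, at most 10 in all, crops included, and the job is handed in when it is done.

```bash
ls; mkdir -p pics; cat > h.py <<'E'
import numpy as np, cv2
from bench import r
def world(s, mask=None):
    """per-pixel world points (H,W,3) and valid mask"""
    H,W=s["range_z"].shape
    K=np.array(s["K"]);u,v=np.meshgrid(np.arange(W),np.arange(H))
    p=np.stack([u,v],-1).reshape(-1,1,2).astype(np.float64)
    n=cv2.undistortPoints(p,K,np.array([s["k1"],0,0,0,0.])).reshape(H,W,2)
    z=s["range_z"].astype(float)
    c=np.dstack([n[...,0]*z,n[...,1]*z,z])
    R=cv2.Rodrigues(np.array(s["rvec"],float))[0];t=np.array(s["tvec"],float).ravel()
    return (c-t)@R, z>0
def save(s,n): cv2.imwrite(f"pics/{n}.png",s["pixels"][...,::-1])
E
python3 - <<'E'
from h import *
for cam in("top","scene"):
    s=r.snapshot(cam); save(s,cam+"0"); P,ok=world(s)
    for t in("blank_a","jig","scriber","knob","glue","brush","sander"):
        for d in r.outline_of(s,t):
            m=d["region"]&ok
            if m.sum()<10: continue
            q=P[m]; top=q[q[:,2]>np.percentile(q[:,2],90)-6]
            rc=cv2.minAreaRect(top[:,:2].astype(np.float32))
            print(cam,t,round(d["score"],2),d["bbox"],"n",m.sum(),"ztop",round(np.median(top[:,2])),"rect",np.round(rc[0]),np.round(rc[1]),round(rc[2],1))
print(r.sense()["tcp_rot"],r.pinch_z)
E
```

```text
pics
top blank_a 0.87 [168.6, 219.6, 198.2, 296.0] n 1866 ztop 50 rect [512. 259.] [ 57. 179.] 87.9
top blank_a 0.83 [121.2, 220.8, 157.2, 297.3] n 1913 ztop 51 rect [512. 367.] [178.  58.] 6.2
top blank_a 0.76 [210.2, 202.9, 252.1, 280.1] n 1832 ztop 50 rect [548. 133.] [ 56. 180.] 76.4
top jig 0.73 [334.3, 206.5, 408.5, 308.6] n 6982 ztop 76 rect [ 564. -248.] [181. 129.] 27.1
top scriber 0.6 [398.0, 205.9, 414.7, 262.1] n 497 ztop 117 rect [ 617. -284.] [15. 15.] 72.1
top knob 0.65 [396.3, 206.9, 408.8, 264.7] n 523 ztop 118 rect [ 618. -285.] [15. 16.] 88.6
top knob 0.45 [274.6, 193.1, 308.3, 237.7] n 991 ztop 35 rect [621.  -9.] [100.  60.] 14.2
top glue 0.7 [304.9, 131.3, 328.6, 167.2] n 658 ztop 150 rect [774. -81.] [26. 24.] 85.3
top glue 0.58 [334.1, 206.2, 412.2, 306.7] n 7038 ztop 76 rect [ 565. -249.] [181. 131.] 27.1
top brush 0.96 [202.4, 134.4, 223.9, 213.1] n 975 ztop 18 rect [732. 177.] [ 41. 199.] 83.5
top brush 0.34 [165.5, 217.7, 198.0, 296.7] n 1900 ztop 50 rect [512. 259.] [ 56. 179.] 87.9
top sander 0.64 [273.8, 193.8, 305.3, 233.5] n 963 ztop 35 rect [621. -10
[... 337 characters left out ...]
3, 305.3, 224.7] n 3036 ztop 76 rect [ 569. -279.] [133.  33.] 2.4
scene scriber 0.8 [202.9, 160.2, 246.7, 176.6] n 352 ztop 112 rect [ 626. -281.] [14. 17.] 52.5
scene knob 0.89 [206.6, 164.6, 242.3, 177.8] n 295 ztop 107 rect [ 626. -280.] [13. 15.] 44.9
scene knob 0.41 [245.3, 219.0, 289.0, 253.2] n 910 ztop 35 rect [624.  -6.] [101.  60.] 14.0
scene glue 0.71 [184.7, 194.5, 208.2, 253.5] n 1198 ztop 144 rect [780. -80.] [27. 26.] 9.0
scene brush 0.85 [235.5, 269.4, 320.7, 318.2] n 1094 ztop 18 rect [737. 179.] [ 42. 202.] 84.8
scene sander 0.73 [245.2, 218.5, 290.0, 251.9] n 914 ztop 35 rect [623.  -7.] [103.  62.] 14.4
[-1.79999904e+02  4.57361427e-04  1.65572412e+02] 18.700000000000003
```

View pics/top0.png

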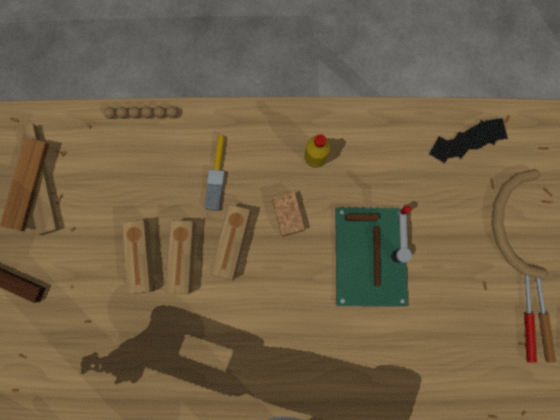

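View pics/scene0.png

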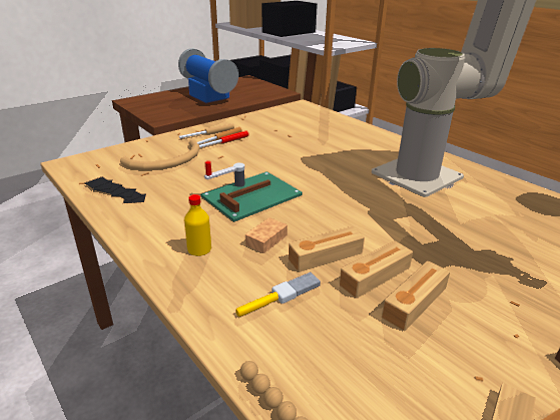

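The top view (image up = world +x) shows three blanks at about (137,257), (180,257) and (231,242). The jig is at (371,257), with its end stop at row 217, the fence at col 377, the post at (403,256) and the knob at (407,210). Next I'll fit the jig pose.

```bash
python3 - <<'E'
from h import *
for cam in("top","scene"):
    s=r.snapshot(cam); P,ok=world(s); px=s["pixels"].astype(int)
    reg=ok&(P[...,0]>380)&(P[...,0]<760)&(P[...,1]<-100)&(P[...,1]>-420)
    R,G,B=px[...,0],px[...,1],px[...,2]
    g=reg&(G>R*1.5)&(G>B*1.1)&(abs(P[...,2]-12)<6)
    g=cv2.morphologyEx(g.astype(np.uint8),cv2.MORPH_OPEN,np.ones((2,2)))>0
    rc=cv2.minAreaRect(P[g][:,:2].astype(np.float32)); print(cam,"plate",rc,"z",np.median(P[g][:,2]))
    for n,m in(("knob",reg&(P[...,2]>85)),("armtop",reg&(abs(P[...,2]-77)<4)),("stop",reg&(P[...,2]>33)&(P[...,2]<43)),("fence",reg&(P[...,2]>22)&(P[...,2]<30))):
        q=P[m].astype(np.float32)
        if len(q)>4: print(n,len(q),np.round(q.mean(0),1),[np.round(a,1) for a in cv2.minAreaRect(q[:,:2])])
E
```

```text
top plate ((513.6708374023438, -154.25379943847656), (321.0302429199219, 242.9191131591797), 89.68010711669922) z 11.93080590859981Traceback (most recent call last):
  File "<stdin>", line 11, in <module>
cv2.error: OpenCV(4.12.0) /io/opencv/modules/imgproc/src/convhull.cpp:143: error: (-215:Assertion failed) total >= 0 && (depth == CV_32F || depth == CV_32S) in function 'convexHull'
```

```bash
python3 - <<'E'
from h import *
f=lambda q:[np.round(a,1) for a in cv2.minAreaRect(np.ascontiguousarray(q[:,:2],dtype=np.float32))]
for cam in("top","scene"):
    s=r.snapshot(cam); P,ok=world(s); px=s["pixels"].astype(int)
    reg=ok&(P[...,0]>400)&(P[...,0]<720)&(P[...,1]<-120)&(P[...,1]>-400)
    R,G,B=px[...,0],px[...,1],px[...,2]
    g=reg&(G>R*1.5)&(abs(P[...,2]-12)<6)
    n,l,st,_=cv2.connectedComponentsWithStats(cv2.morphologyEx(g.astype(np.uint8),cv2.MORPH_OPEN,np.ones((2,2))))
    g=l==1+np.argmax(st[1:,4])
    print(cam,"plate",f(P[g]),"z",np.median(P[g][:,2]))
    for n,m in(("knob",reg&(P[...,2]>112)),("armpost",reg&(abs(P[...,2]-77)<4)),("stop",reg&(P[...,2]>34)&(P[...,2]<42)),("fence",reg&(P[...,2]>23)&(P[...,2]<29))):
        q=P[m]
        if len(q)>4: print(n,len(q),np.round(q.mean(0),1),f(q))
E
```

```text
top plate [array([ 517.1, -153.8]), array([320.4, 235.1]), np.float64(89.8)] z 11.925615521870828
knob 46 [ 618.2 -285.4  118.1] [array([ 618.2, -284.7]), array([14.4, 15.9]), np.float64(2.1)]
armpost 389 [ 549.2 -284.8   77. ] [array([ 563.9, -289.9]), array([ 35. , 130.4]), np.float64(84.9)]
stop 198 [ 606.2 -199.7   37.8] [array([ 577.6, -234.3]), array([172.7,  62.5]), np.float64(49.0)]
fence 288 [ 521.3 -230.2   25.8] [array([ 536.4, -229.5]), array([179.4,  78.2]), np.float64(22.2)]
scene plate [array([763.7, 242.1]), array([1270.4,  294.3]), np.float64(61.9)] z 11.782397768244955
knob 24 [ 624.7 -282.4  116.5] [array([ 625. , -282.5]), array([11.5, 17.2]), np.float64(54.3)]
armpost 166 [ 562.9 -281.3   76.7] [array([ 566.4, -286.3]), array([ 31.9, 135.2]), np.float64(85.2)]
stop 116 [ 596.8 -206.    37.6] [array([ 583.2, -227.4]), array([163.9,  59.7]), np.float64(49.7)]
fence 181 [ 539.2 -223.3   25.7] [array([ 545.2, -228.8]), array([199.2,  93.4]), np.float64(22.7)]
```

```bash
python3 - <<'E'
from h import *
for cam in("top","scene"):
    s=r.snapshot(cam); P,ok=world(s); px=s["pixels"].astype(int)
    reg=ok&(P[...,0]>400)&(P[...,0]<720)&(P[...,1]<-120)&(P[...,1]>-400)
    R,G,B=px[...,0],px[...,1],px[...,2]
    def big(m):
        m=cv2.morphologyEx(m.astype(np.uint8),cv2.MORPH_OPEN,np.ones((2,2)))
        n,l,st,_=cv2.connectedComponentsWithStats(m); return P[l==1+np.argmax(st[1:,4])][:,:2]
    Z=P[...,2]
    for n,m in(("plate",reg&(G>R*1.3)&(G>B)&(Z>9)&(Z<15)),("fence",reg&(Z>23.5)&(Z<29)&(R>G)),("stop",reg&(Z>35)&(Z<41)&(R>G)),("knob",reg&(Z>112))):
        q=big(m).astype(np.float32)
        # best rectangle by scanning robust extents
        best=min(((np.ptp(np.percentile(q@np.array([[np.cos(a),-np.sin(a)],[np.sin(a),np.cos(a)]]),[1,99],axis=0),axis=0).prod(),a) for a in np.radians(np.arange(-20,20,.25))))
        a=best[1];M=np.array([[np.cos(a),-np.sin(a)],[np.sin(a),np.cos(a)]]);e=np.percentile(q@M,[.5,99.5],axis=0)
        print(cam,n,len(q),"yaw",np.degrees(a),"centre",np.round(M@e.mean(0),1),"size",np.round(np.ptp(e,axis=0),1))
E
```

```text
top plate 4174 yaw 2.25 centre [ 517.  -218.7] size [234.8 174.8]
top fence 45 yaw -5.0 centre [ 452. -235.] size [25.2 14.1]
top stop 148 yaw -0.25 centre [ 610.  -200.9] size [12.  86.1]
top knob 46 yaw 19.75 centre [ 567.5 -194.2] size [ 43.5 304.4]
scene plate 1704 yaw -0.7500000000000001 centre [ 523.1 -210.8] size [240.5 168.9]
scene fence 90 yaw -1.5000000000000002 centre [ 527.4 -224.6] size [122.2   8.9]
scene stop 68 yaw -20.0 centre [797.  109.5] size [175.9 754. ]
scene knob 24 yaw -20.0 centre [ 564.8 -381.2] size [ 58.4 241.5]
```

```bash
python3 - <<'E'
from h import *
for cam in("top","scene"):
    s=r.snapshot(cam); P,ok=world(s); px=s["pixels"].astype(int)
    reg=ok&(P[...,0]>400)&(P[...,0]<720)&(P[...,1]<-120)&(P[...,1]>-400)
    R,G,B=px[...,0],px[...,1],px[...,2]
    def big(m):
        n,l,st,_=cv2.connectedComponentsWithStats(m.astype(np.uint8),connectivity=4); return P[l==1+np.argmax(st[1:,4])][:,:2]
    Z=P[...,2]
    for n,m in(("plate",reg&(G>R*1.3)&(G>B)&(Z>9)&(Z<15)),("fence",reg&(Z>23.5)&(Z<29)&(R>G)),("stop",reg&(Z>35)&(Z<41)&(R>G)),("knob",reg&(Z>112))):
        q=big(m)
        best=min(((np.ptp(np.percentile(q@np.array([[np.cos(a),-np.sin(a)],[np.sin(a),np.cos(a)]]),[1,99],axis=0),axis=0).prod(),a) for a in np.radians(np.arange(-20,20,.25))))
        a=best[1];M=np.array([[np.cos(a),-np.sin(a)],[np.sin(a),np.cos(a)]]);e=np.percentile(q@M,[.5,99.5],axis=0)
        print(cam,n,len(q),"yaw",np.degrees(a),"centre",np.round(M@e.mean(0),1),"size",np.round(np.ptp(e,axis=0),1))
E
```

```text
top plate 4538 yaw 2.0 centre [ 519.7 -217.3] size [235.7 172.4]
top fence 163 yaw -1.25 centre [ 515.2 -232.6] size [107.   11.3]
top stop 166 yaw -0.25 centre [ 611.7 -194.7] size [13.2 80. ]
top knob 47 yaw 1.5000000000000002 centre [ 618.3 -285.1] size [14.5 15.7]
scene plate 1752 yaw -0.5 centre [ 521.9 -214.3] size [241.1 175.8]
scene fence 105 yaw -0.25 centre [ 519.2 -227.9] size [144.6  16.9]
scene stop 77 yaw -1.25 centre [ 615. -191.] size [13.6 80. ]
scene knob 22 yaw 4.25 centre [ 623.8 -284.2] size [16.4 12.5]
```

```bash
python3 -m jog '[0,0,0,0,0,0]' 0.8 40; python3 - <<'E'
from bench import r
s=r.sense();print(s["ft_force"],s["finger_gap"])
E
```

```text
time: 1.27
tool_pos: [149.5, 581.1, 231.3]
tcp_rot: [180.0, 0.0, 165.6]
ft_force: [-0.5, 0.2, 0.3]
finger_gap: 76.4
grip_force: 0.0
[-0.46553823  0.20049032  0.34538068] 76.406812897793
```

```bash
python3 -m jog '[-0.06,-0.04,0.02,0,0,0, -0.11,-0.075,0.04,0,0,-0.016, -0.16,-0.107,0.06,0,0,-0.016, -0.21,-0.14,0.08,0,0,-0.016, -0.26,-0.173,0.09,0,0,-0.016, -0.31,-0.206,0.1,0,0,-0.016, -0.36,-0.24,0.11,0,0,-0.016, -0.41,-0.273,0.12,0,0,-0.016]'; python3 - <<'E'
from h import *
from scipy.spatial.transform import Rotation as R
s=r.sense();T=R.from_euler("xyz",s["tcp_rot"],degrees=True)
print(T.inv().apply(np.array([549.5,134.5,110])-s["tool_pos"]),s["tcp_rot"])
E
```

```text
time: 2.28
tool_pos: [474.4, 219.0, 112.7]
tcp_rot: [180.0, 0.0, 166.5]
ft_force: [-0.1, -0.2, 0.7]
finger_gap: 76.8
grip_force: 0.0
[-92.73199226 -64.58519452   2.75827927] [1.79961674e+02 4.82710443e-02 1.66492137e+02]
```

```bash
python3 -m jog '[-0.045,-0.031,0,0,0,0, -0.0876,-0.0613,0,0,0,0, -0.0876,-0.0613,0,0,0,0, -0.0876,-0.0613,0,0,0,0]'; cat >> h.py <<'E'
from scipy.spatial.transform import Rotation as Rot
def totool(p):
    s=r.sense();T=Rot.from_euler("xyz",s["tcp_rot"],degrees=True)
    return np.round(T.inv().apply(np.array(p,float)-s["tool_pos"]),1)
def rect(q):
    f=lambda a:np.array([[np.cos(a),-np.sin(a)],[np.sin(a),np.cos(a)]])
    a=min(np.radians(np.arange(-45,45,.25)),key=lambda a:np.ptp(np.percentile(q@f(a),[1,99],axis=0),axis=0).prod())
    e=np.percentile(q@f(a),[.5,99.5],axis=0);return np.degrees(a),np.round(f(a)@e.mean(0),1),np.round(np.ptp(e,axis=0),1)
E
python3 - <<'E'
from h import *
s=r.snapshot("wrist");save(s,"w1");P,ok=world(s)
for d in r.outline_of(s,"blank_c"):
    q=P[d["region"]&ok]; q=q[abs(q[:,2]-50)<5]
    if len(q)>200: print(d["score"],rect(q[:,:2]),np.median(q[:,2]),len(q))
print(totool([549.5,134.5,18]))
E
```

```text
time: 2.78
tool_pos: [543.7, 140.5, 112.4]
tcp_rot: [180.0, -0.0, 166.4]
ft_force: [-0.2, -0.1, 1.1]
finger_gap: 76.9
grip_force: 0.0
0.87 (np.float64(-2.25), array([520.1, 257.4]), array([161.8,  55. ])) 49.62335342188551 25672
0.75 (np.float64(-13.5), array([549.1, 133.3]), array([176.2,  55.2])) 49.52296617392957 23022
[-7.8 -5.2 94.5]
```

View pics/w1.png

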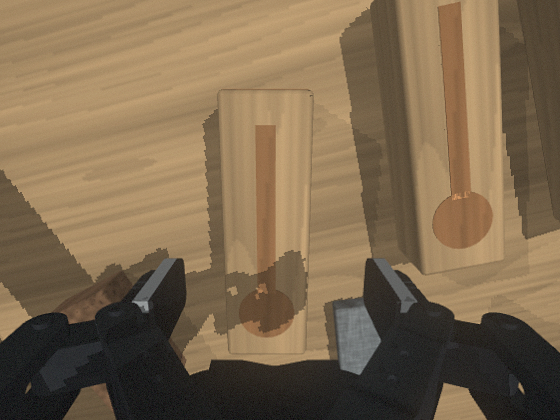

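The wrist view shows the blank centred between the fingers (columns 220–312), with the next blank to the right at about column 440. The spot is clear, so I'll descend and grip.

```bash
python3 -m jog '[0,-0.001,0.05,0,0,0, 0,-0.001,0.085,0,0,0, 0,-0.001,0.093,0,0,0, 0,-0.001,0.093,0,0,0, 0,-0.001,0.093,0,0,0]'; python3 -m jog '[0,0,0,0,0,0,0,0,0,0,0,0,0,0,0,0,0,0,0,0,0,0,0,0]' -1 50;  python3 -m jog '[0,0,-0.02,0,0,0,0,0,-0.05,0,0,0,0,0,-0.06,0,0,0,0,0,-0.06,0,0,0,0,0,-0.06,0,0,0,0,0,-0.06,0,0,0,0,0,-0.06,0,0,0]'
```

```text
time: 3.5
tool_pos: [545.2, 140.1, 21.8]
tcp_rot: [179.9, 0.2, 166.5]
ft_force: [-0.2, 1.2, 0.4]
finger_gap: 76.7
grip_force: 0.0
time: 4.0
tool_pos: [545.1, 139.3, 21.5]
tcp_rot: [180.0, 0.2, 166.5]
ft_force: [-0.8, -2.5, 7.2]
finger_gap: 55.0
grip_force: 55.0
time: 4.88
tool_pos: [543.1, 139.4, 78.7]
tcp_rot: [-180.0, -0.1, 166.5]
ft_force: [-0.5, -0.1, -5.5]
finger_gap: 54.9
grip_force: 55.6
```

```bash
python3 -m jog '[0,0,0,0,0,0,0,0,0,0,0,0]'; python3 -m jog '[0,0,0,0,0,0,0,0,0,0,0,0]'; python3 - <<'E'
from h import *
s=r.snapshot("wrist");save(s,"w2");P,ok=world(s)
print(s["range_z"].shape, r.sense()["wrist_torque"], r.sense()["tcp_rot"],r.sense()["joint_pos"])
# desired: TCP above seat, first stop short 40 back in -x, 15 off fence, z 78
yaw=-0.8*np.pi/180; o=np.array([517.3,-188.6])
M=np.array([[np.cos(yaw),-np.sin(yaw)],[np.sin(yaw),np.cos(yaw)]])
for j in((-5,139),(-25,8),(0,-7)): print(j,o+M@j,totool([*(o+M@j),100]))
E
```

```text
time: 5.12
tool_pos: [543.7, 139.5, 79.6]
tcp_rot: [-180.0, -0.0, 166.5]
ft_force: [0.6, -0.0, -6.3]
finger_gap: 55.1
grip_force: 55.6
time: 5.38
tool_pos: [543.8, 139.5, 79.7]
tcp_rot: [180.0, 0.0, 166.5]
ft_force: [-0.6, -0.1, -6.2]
finger_gap: 55.2
grip_force: 55.6
(420, 560) [-0.05476292  0.01645625 -0.01166778] [1.79994874e+02 4.26303246e-03 1.66490181e+02] [ 9.15648680e+00  8.70096574e+00  1.00305011e+02  3.26493562e-03
  7.09881144e+01 -6.73347581e+01]
(-5, 139) [514.24123045 -49.54373826] [ -15.5 -190.7  -20.3]
(-25, 8) [ 492.41413434 -180.2517253 ] [ -24.8 -322.9  -20.3]
(0, -7) [ 517.20226474 -195.59931767] [ -52.5 -332.1  -20.3]
```

Blank c's force reading is about 6 N, against an expected 5.2 N for green and 2.4 N for dry, so this is the green one. I'll carry it over the jig, short of the stop and off the fence.

```bash
python3 -m jog '[0,-0.02,-0.027,0,0,0, -0.003,-0.06,-0.027,0,0,-0.05, -0.006,-0.105,-0.027,0,0,-0.1, -0.01,-0.15,-0.027,0,0,-0.15, -0.014,-0.2,-0.027,0,0,-0.2, -0.017,-0.25,-0.027,0,0,-0.222, -0.02,-0.3,-0.027,0,0,-0.222, -0.0203,-0.326,-0.027,0,0,-0.222]';  python3 -m jog '[0,0,0,0,0,0,0,0,0,0,0,0,0,0,0,0,0,0,0,0,0,0,0,0]'; python3 - <<'E'
from h import *
for c in("top","scene"):
    s=r.snapshot(c);save(s,"t3"+c);P,ok=world(s)
    for d in r.outline_of(s,"blank_c"):
        q=P[d["region"]&ok]; 
        if len(q)>50 and q[:,1].mean()<0: print(c,d["score"],rect(q[:,:2]),np.percentile(q[:,2],[5,50,95]),len(q))
E
```

```text
time: 6.42
tool_pos: [486.8, -184.8, 107.0]
tcp_rot: [-179.9, 0.0, 179.1]
ft_force: [1.1, -0.1, -5.3]
finger_gap: 55.1
grip_force: 56.3
time: 6.92
tool_pos: [487.5, -181.4, 106.6]
tcp_rot: [180.0, -0.0, 179.3]
ft_force: [-0.9, -0.5, -6.8]
finger_gap: 54.7
grip_force: 56.3
top 0.67 (np.float64(3.7499999999999996), array([ 491.1, -155.1]), array([178.3, 100.6])) [ 95.28295021 134.55705729 138.69928401] 726
scene 0.71 (np.float64(-1.5000000000000002), array([ 496.7, -175.4]), array([178.5,  54.8])) [ 90.33592607 119.82801331 136.05266812] 1198
```

View pics/t3top.png

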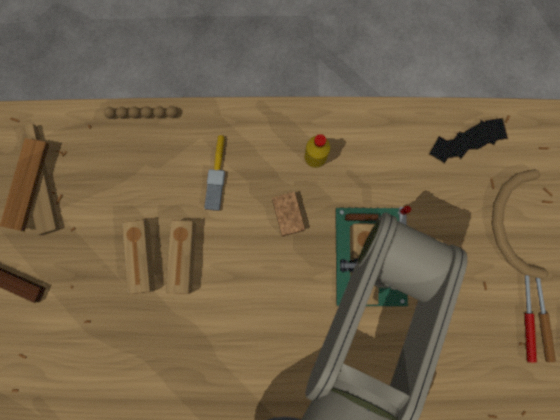

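The top view shows the blank held over the jig plate at about (365,240), short of the stop at row 217 and left of the fence. I'll lower it just onto the plate.

```bash
python3 -m jog '[0,0,0.03,0,0,0, 0,0,0.06,0,0,0, 0,0,0.069,0,0,0, 0,0,0.069,0,0,0, 0,0,0.069,0,0,0]';  python3 -m jog '[0,0,0.001,0,0,0,0,0,0.002,0,0,0,0,0,0.003,0,0,0,0,0,0.003,0,0,0]'; python3 -m jog '[0,0,0.001,0,0,0,0,0,0.002,0,0,0,0,0,0.002,0,0,0]'
```

```text
time: 7.75
tool_pos: [488.5, -182.8, 39.2]
tcp_rot: [-179.9, 0.1, 179.2]
ft_force: [0.6, -0.8, -4.5]
finger_gap: 55.2
grip_force: 56.2
time: 8.25
tool_pos: [487.2, -182.2, 34.6]
tcp_rot: [180.0, -0.0, 179.2]
ft_force: [-0.7, 0.4, -6.2]
finger_gap: 55.0
grip_force: 56.2
time: 8.62
tool_pos: [487.5, -182.3, 33.5]
tcp_rot: [-180.0, 0.0, 179.2]
ft_force: [-4.2, 1.9, 3.6]
finger_gap: 55.0
grip_force: 57.5
```

```bash
python3 -m jog '[0,-0.003,-0.0005,0,0,0, 0,-0.006,-0.0005,0,0,0, 0,-0.009,-0.0005,0,0,0,0,-0.009,-0.0005,0,0,0]';  python3 -m jog '[0,-0.001,0,0,0,0,0,-0.002,0,0,0,0,0,-0.003,0,0,0,0]'; python3 -m jog '[0,-0.001,0,0,0,0,0,-0.002,0,0,0,0,0,-0.003,0,0,0,0]'
```

```text
time: 9.12
tool_pos: [487.7, -191.8, 33.6]
tcp_rot: [-180.0, 0.1, 179.2]
ft_force: [0.4, 1.5, 0.9]
finger_gap: 55.2
grip_force: 57.2
time: 9.5
tool_pos: [487.5, -194.0, 33.5]
tcp_rot: [180.0, 0.0, 179.2]
ft_force: [0.5, 4.9, 4.9]
finger_gap: 55.1
grip_force: 57.6
time: 9.88
tool_pos: [487.5, -197.0, 33.5]
tcp_rot: [180.0, 0.0, 179.2]
ft_force: [0.4, 4.6, 4.5]
finger_gap: 55.1
grip_force: 57.6
```

```bash
python3 -m jog '[0,-0.001,0,0,0,0,0,-0.002,0,0,0,0,0,-0.002,0,0,0,0]'; python3 -m jog '[0,-0.001,0,0,0,0,0,-0.002,0,0,0,0,0,-0.002,0,0,0,0]'
```

```text
time: 10.25
tool_pos: [487.4, -197.5, 33.6]
tcp_rot: [179.9, -0.0, 179.3]
ft_force: [-1.5, 12.9, 9.4]
finger_gap: 55.5
grip_force: 58.2
time: 10.62
tool_pos: [487.3, -197.8, 33.6]
tcp_rot: [179.7, -0.0, 179.3]
ft_force: [-2.4, 21.4, 14.0]
finger_gap: 55.0
grip_force: 58.8
```

```bash
python3 -m jog '[0,0.002,-0.0005,0,0,0, -0.004,0.002,-0.0005,0,0,0, -0.008,0.002,-0.0005,0,0,0, -0.012,0.002,-0.0005,0,0,0, -0.016,0.002,-0.0005,0,0,0,-0.018,0.002,-0.0005,0,0,0]';  python3 -m jog '[-0.001,0,0,0,0,0,-0.002,0,0,0,0,0,-0.003,0,0,0,0,0,-0.003,0,0,0,0,0]'; python3 -m jog '[-0.001,0,0,0,0,0,-0.002,0,0,0,0,0,-0.002,0,0,0,0,0]'
```

```text
time: 11.38
tool_pos: [501.9, -197.6, 33.5]
tcp_rot: [179.8, -0.4, 179.3]
ft_force: [-19.9, 13.4, 21.6]
finger_gap: 54.9
grip_force: 59.8
time: 11.88
tool_pos: [504.9, -197.7, 33.5]
tcp_rot: [179.8, -0.4, 179.3]
ft_force: [-19.1, 12.8, 21.7]
finger_gap: 55.1
grip_force: 59.7
time: 12.25
tool_pos: [506.9, -197.7, 33.5]
tcp_rot: [179.8, -0.4, 179.3]
ft_force: [-19.1, 13.1, 21.3]
finger_gap: 54.7
grip_force: 59.6
```

```bash
python3 -m jog '[-0.001,0,-0.001,0,0,0,-0.002,0,-0.001,0,0,0,-0.002,0,-0.001,0,0,0]'; python3 -m jog '[-0.001,0,0,0,0,0,-0.002,0,0,0,0,0,-0.003,0,0,0,0,0,-0.003,0,0,0,0,0]'; python3 -m jog '[-0.001,0,0,0,0,0,-0.002,0,0,0,0,0,-0.002,0,0,0,0,0]'
```

```text
time: 12.62
tool_pos: [509.1, -197.7, 33.5]
tcp_rot: [179.8, -0.4, 179.3]
ft_force: [-12.8, 9.9, 11.2]
finger_gap: 54.9
grip_force: 58.2
time: 13.12
tool_pos: [509.9, -197.8, 33.5]
tcp_rot: [179.8, -0.7, 179.3]
ft_force: [-27.1, 10.9, 21.3]
finger_gap: 54.7
grip_force: 59.7
time: 13.5
tool_pos: [510.0, -197.8, 33.4]
tcp_rot: [179.8, -0.9, 179.2]
ft_force: [-36.6, 11.8, 29.2]
finger_gap: 55.2
grip_force: 60.9
```

```bash
python3 -m jog '[0.002,0,-0.0005,0,0,0,0.0035,0.0005,-0.001,0,0,0,0.0035,0.0005,-0.001,0,0,0,0.0035,0.0005,-0.001,0,0,0]'
```

```text
time: 14.0
tool_pos: [510.1, -197.8, 33.5]
tcp_rot: [179.9, -0.4, 179.2]
ft_force: [-8.6, 4.9, 0.8]
finger_gap: 55.2
grip_force: 57.4
```

```bash
python3 -m jog '[0,0,0,0,0,0,0,0,0,0,0,0,0,0,0,0,0,0,0,0,0,0,0,0]' 0.7; python3 -m jog '[0,0.002,-0.02,0,0,0,0,0.002,-0.06,0,0,0,0,0.002,-0.11,0,0,0,0,0.002,-0.16,0,0,0,0,0.002,-0.16,0,0,0,0,0.002,-0.16,0,0,0]'; python3 - <<'E'
from h import *
s=r.snapshot("wrist");save(s,"w4");P,ok=world(s)
m=ok&(P[...,1]<-120)&(P[...,1]>-400)
for d in r.outline_of(s,"blank_c"):
    q=P[d["region"]&ok]; q=q[q[:,2]>55]
    if len(q)>50:
        A=np.c_[q[:,:2],np.ones(len(q))];print(d["score"],rect(q[:,:2]),np.median(q[:,2]),"slope",np.linalg.lstsq(A,q[:,2],rcond=None)[0][:2])
k=P[m&(P[...,2]>112)]; print("knob",k.mean(0) if len(k) else None, len(k))
q=P[m&(abs(P[...,2]-38)<3)]; print("stop",rect(q[:,:2]),len(q))
E
```

```text
time: 14.5
tool_pos: [513.9, -199.3, 35.9]
tcp_rot: [-180.0, 0.0, 179.2]
ft_force: [-0.2, -0.4, -0.5]
finger_gap: 72.6
grip_force: 0.0
time: 15.25
tool_pos: [513.8, -197.1, 196.7]
tcp_rot: [-180.0, 0.1, 179.2]
ft_force: [0.5, -0.6, -1.5]
finger_gap: 72.6
grip_force: 0.0
0.71 (np.float64(-0.7500000000000001), array([ 515.8, -198.1]), array([177. ,  55.3])) 61.53732349136546 slope [0.00070779 0.00100532]
knob [ 504.29204218 -196.61509133  266.92876673] 50681
stop (np.float64(-41.0), array([ 576.6, -236.9]), array([ 60.8, 178.5])) 426
```

View pics/w4.png

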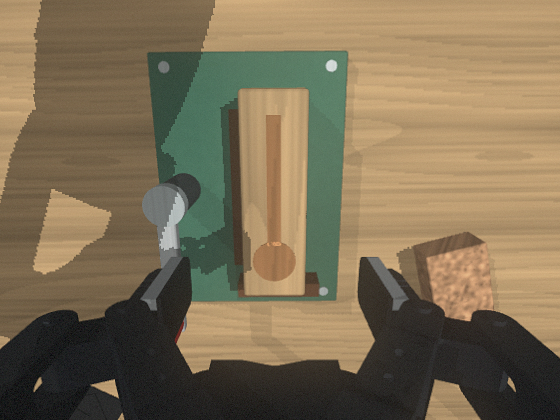

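The blank sits flat (top at 61.5 mm, slope about 0) against the fence at column 240 and the stop at row 285. The arm is parked on the left, post at (165,205). Now I'll go above the knob with the closing line along the arm.

```bash
python3 -m jog '[-0.014,-0.012,0,0,0,0.17, -0.028,-0.024,0,0,0,0.35, -0.043,-0.036,0,0,0,0.53, -0.058,-0.048,0,0,0,0.71, -0.072,-0.06,0,0,0,0.89, -0.086,-0.071,0,0,0,1.07, -0.1,-0.082,0,0,0,1.25, -0.1074,-0.0879,0,0,0,1.42]' 0.2; python3 -m jog '[0,0,0,0,0,0.15,0,0,0.02,0,0,0.151,0,0,0.04,0,0,0.151,0,0,0.05,0,0,0.151,0,0,0.05,0,0,0.151]'; python3 - <<'E'
from h import *
p=r.sense(); print(p["joint_pos"])
s=r.snapshot("wrist");save(s,"w5");P,ok=world(s)
near=ok&(np.hypot(P[...,0]-620,P[...,1]+286)<22)
for t in("knob",):
    for d in r.outline_of(s,t): 
        m=d["region"]&near&(P[...,2]>80)&(P[...,2]<121); q=P[m]
        if len(q): print(t,d["score"],d["bbox"],len(q),np.round(np.percentile(q,[2,50,98],axis=0),1))
m=near&(abs(P[...,2]-118.5)<2.5); 
if m.sum()>5: print("knobtop",np.round(np.percentile(P[m],[1,50,99],axis=0),1))
print(totool([620,-286.5,86]))
E
```

```text
time: 16.35
tool_pos: [619.3, -286.5, 193.3]
tcp_rot: [-179.8, -0.1, 97.5]
ft_force: [-0.4, 0.2, -0.7]
finger_gap: 51.2
grip_force: 0.0
time: 16.98
tool_pos: [618.7, -285.8, 143.4]
tcp_rot: [-179.8, -0.1, 89.3]
ft_force: [-0.8, 0.2, 0.0]
finger_gap: 51.4
grip_force: 0.0
[-2.91023635e+01  2.30439875e+01  7.61800380e+01 -1.12136686e-03
  8.09697010e+01 -2.83619040e+01]
knob 0.78 [92.3, 200.0, 298.9, 262.0] 1318 [[ 613.  -293.8   81.9]
 [ 621.  -282.6  117.2]
 [ 629.  -278.4  119.3]]
knobtop [[ 613.1 -294.8  116.2]
 [ 621.  -286.4  118.1]
 [ 629.  -278.9  119.7]]
[ 0.   0.1 59.9]
```

View pics/w5.png

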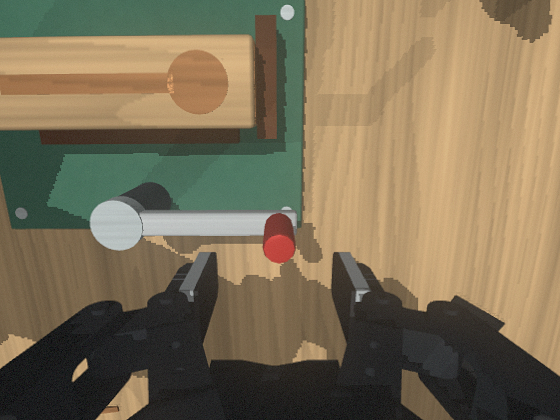

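The wrist view shows the knob's top at (280,248), midway between the fingers, the arm to its left and the blank in place against the stop. Descend and grip.

```bash
python3 -m jog '[0,0.001,0.03,0,0,0,0,0.001,0.055,0,0,0,0,0.001,0.058,0,0,0,0,0.001,0.058,0,0,0,0,0.001,0.058,0,0,0]'; python3 -m jog '[0,0,0,0,0,0,0,0,0,0,0,0,0,0,0,0,0,0,0,0,0,0,0,0,0,0,0,0,0,0]' -1 40; python3 - <<'E'
from h import *
s=r.sense();t=s["tool_pos"];p=np.array([516-1.2,-285.8])
T=Rot.from_euler("xyz",s["tcp_rot"],degrees=True); v=np.array(t[:2])-p;print(v,np.hypot(*v))
v=v/np.hypot(*v)*105
for k in range(1,9):
    a=k*1.32/8;R2=np.array([[np.cos(a),-np.sin(a)],[np.sin(a),np.cos(a)]])
    print(np.round(T.inv().apply([*(R2@v-v),0])/1000,4),round(-a,3))
E
```

```text
time: 17.7
tool_pos: [621.9, -287.1, 89.8]
tcp_rot: [179.8, 0.1, 89.2]
ft_force: [-0.3, -0.9, 0.1]
finger_gap: 51.5
grip_force: 0.0
time: 18.32
tool_pos: [621.1, -286.7, 88.5]
tcp_rot: [180.0, 0.0, 89.2]
ft_force: [-0.8, -0.4, 5.8]
finger_gap: 16.8
grip_force: 39.1
[106.29522098  -0.92207065] 106.29922021251004
[ 0.0172 -0.0015 -0.    ] -0.165
[ 0.034  -0.0058 -0.    ] -0.33
[ 0.0498 -0.0129 -0.    ] -0.495
[ 0.0643 -0.0224 -0.0001] -0.66
[ 0.0769 -0.0342 -0.0001] -0.825
[ 0.0875 -0.0479 -0.0001] -0.99
[ 0.0957 -0.0631 -0.0001] -1.155
[ 1.013e-01 -7.950e-02 -1.000e-04] -1.32
```

```bash
python3 -m jog '[0.0172,-0.0015,0,0,0,-0.165, 0.034,-0.0058,0,0,0,-0.33, 0.0498,-0.0129,0,0,0,-0.495, 0.0643,-0.0224,0,0,0,-0.66,0.0643,-0.0224,0,0,0,-0.66]'; python3 - <<'E'
from h import *
s=r.sense();t=s["tool_pos"];p=np.array([516-1.2,-285.8])
T=Rot.from_euler("xyz",s["tcp_rot"],degrees=True); v=np.array(t[:2])-p;print(v,np.hypot(*v),np.arctan2(v[1],v[0])+.013)
v=105*np.array([np.cos(.66-.013),np.sin(.66-.013)])
for a in(.165,.33,.495,.66,.69):
    R2=np.array([[np.cos(a),-np.sin(a)],[np.sin(a),np.cos(a)]])
    print(np.round(T.inv().apply([*(R2@v-v),0])/1000,4),round(-a,3))
E
```

```text
time: 18.95
tool_pos: [599.4, -222.0, 88.5]
tcp_rot: [-180.0, 0.1, 127.2]
ft_force: [-0.5, -3.8, 3.1]
finger_gap: 16.9
grip_force: 39.9
[84.57695208 63.83073995] 105.96048407663446 0.659506202554641
[ 0.0172 -0.0014 -0.    ] -0.165
[ 0.034  -0.0056 -0.0001] -0.33
[ 0.0499 -0.0125 -0.0001] -0.495
[ 0.0644 -0.0219 -0.0001] -0.66
[ 0.0669 -0.0239 -0.0001] -0.69
```

```bash
python3 -m jog '[0.0172,-0.0014,0,0,0,-0.165, 0.034,-0.0056,0,0,0,-0.33, 0.0499,-0.0125,0,0,0,-0.495, 0.0644,-0.0219,0,0,0,-0.66,0.0644,-0.0219,0,0,0,-0.66]'; python3 -m jog '[0.002,0,0,0,0,-0.02,0.004,-0.0002,0,0,0,-0.04,0.005,-0.0002,0,0,0,-0.04]'
```

```text
time: 19.58
tool_pos: [543.4, -184.5, 88.5]
tcp_rot: [-179.9, 0.1, 164.9]
ft_force: [1.7, -3.3, 0.8]
finger_gap: 16.7
grip_force: 40.2
time: 19.95
tool_pos: [539.3, -183.5, 88.5]
tcp_rot: [-179.9, 0.2, 167.1]
ft_force: [5.8, -7.0, 2.2]
finger_gap: 16.6
grip_force: 40.3
```

```bash
python3 -m jog '[0.001,0,0,0,0,0,0.002,0,0,0,0,0,0.003,0,0,0,0,0]'; python3 -m jog '[0.001,0,0,0,0,0,0.002,0,0,0,0,0,0.002,0,0,0,0,0]'
```

```text
time: 20.32
tool_pos: [538.4, -183.3, 88.7]
tcp_rot: [-179.9, 0.4, 167.1]
ft_force: [17.7, -8.6, -6.3]
finger_gap: 16.8
grip_force: 39.5
time: 20.7
tool_pos: [537.9, -183.2, 88.7]
tcp_rot: [-179.9, 0.6, 167.1]
ft_force: [23.7, -10.5, -11.4]
finger_gap: 16.6
grip_force: 39.2
```

The scriber is at its stop (force jump, computed angle about 1.36 rad). Release, then go up.

```bash
python3 -m jog '[0,0,0,0,0,0,0,0,0,0,0,0,0,0,0,0,0,0,0,0,0,0,0,0]' 0.3; python3 -m jog '[0,0,-0.03,0,0,0,0,0,-0.08,0,0,0,0,0,-0.13,0,0,0,0,0,-0.18,0,0,0]'; python3 -m jog '[0.06,0.05,0,0,0,0,0.11,0.1,0,0,0,0,0.14,0.15,0,0,0,0,0.15,0.2,0,0,0,0,0.16,0.25,0,0,0,0,0.16,0.3,0,0,0,0,0.16,0.3,0,0,0,0]'; python3 - <<'E'
from h import *
s=r.snapshot("top");save(s,"t6");P,ok=world(s)
for d in r.outline_of(s,"blank_c"):
    q=P[d["region"]&ok]; zt=np.percentile(q[:,2],80); q=q[abs(q[:,2]-zt)<4]
    print(d["score"],rect(q[:,:2]),round(zt,1))
reg=ok&(abs(P[...,0]-530)<180)&(P[...,1]<-120)&(P[...,1]>-400)
k=P[reg&(P[...,2]>112)&(P[...,2]<121)];print("knob",np.median(k,axis=0),len(k))
q=P[reg&(P[...,2]>34)&(P[...,2]<41)&(P[...,0]>590)];print("stop",np.percentile(q,[2,98],axis=0))
cv2.imwrite("pics/t6c.png",cv2.resize(s["pixels"][180:320,100:440,::-1],None,fx=2.3,fy=2.3))
E
```

```text
time: 21.2
tool_pos: [532.9, -181.1, 87.3]
tcp_rot: [180.0, -0.0, 167.1]
ft_force: [0.2, -0.1, -0.2]
finger_gap: 55.7
grip_force: 0.0
time: 21.7
tool_pos: [533.0, -181.2, 269.2]
tcp_rot: [180.0, -0.0, 167.1]
ft_force: [0.1, -0.3, -0.0]
finger_gap: 55.6
grip_force: 0.0
time: 22.58
tool_pos: [443.8, 149.8, 267.5]
tcp_rot: [180.0, -0.0, 167.4]
ft_force: [-0.7, 0.3, 0.5]
finger_gap: 55.3
grip_force: 0.0
0.83 (np.float64(0.0), array([565.3, 257.3]), array([67.4, 55.2])) 51.7
0.8 (np.float64(6.75), array([555.9, 373. ]), array([86.7, 56.1])) 51.8
0.69 (np.float64(-1.25), array([ 514.2, -198.1]), array([176.3,  54.3])) 63.5
knob [ 618.21653057 -285.60256613  118.37055716] 42
stop [[ 605.475647   -234.72173259   34.70322101]
 [ 618.29871948 -155.15101872   40.3154745 ]]
```

View pics/t6c.png

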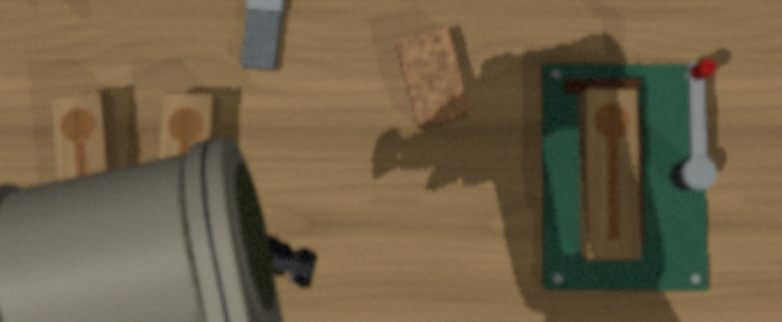

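The knob is back at its rest position, the same reading as at the start. I'll take one close look to check the blank's contact with the fence and stop.

```bash
python3 -m jog '[-0.02,-0.05,0,0,0,0,-0.04,-0.1,0.0,0,0,0,-0.06,-0.15,0.0,0,0,0.0,-0.08,-0.2,0,0,0,-0.05,-0.1,-0.25,0.02,0,0,-0.1,-0.12,-0.3,0.04,0,0,-0.15,-0.13,-0.33,0.06,0,0,-0.2,-0.13,-0.33,0.07,0,0,-0.2]';python3 -m jog '[0,0,0,0,0,0,0,0,0,0,0,0]'; python3 - <<'E'
from h import *
s=r.snapshot("wrist");save(s,"w7");P,ok=world(s)
d=[d for d in r.outline_of(s,"blank_c")][0];print(d["score"],d["bbox"])
x0,y0,x1,y1=[int(v) for v in d["bbox"]]
q=P[d["region"]&ok];q=q[abs(q[:,2]-62)<3];print(rect(q[:,:2]),np.median(q[:,2]))
reg=ok&(P[...,1]<-120)&(P[...,1]>-270)
f=reg&(P[...,2]>24)&(P[...,2]<28)&(P[...,0]>440)&(P[...,0]<590);print("fence y",np.percentile(P[f][:,1],[2,98]),f.sum())
t=reg&(P[...,2]>36)&(P[...,2]<40)&(P[...,0]>590);print("stop x",np.percentile(P[t][:,0],[2,98]),t.sum())
c=s["pixels"][max(y0-20,0):y1+30,max(x0-50,0):x1+50,::-1];k=min(800/c.shape[1],600/c.shape[0])
cv2.imwrite("pics/w7c.png",cv2.resize(c,None,fx=k*.99,fy=k*.99,interpolation=cv2.INTER_CUBIC))
E
```

```text
time: 23.68
tool_pos: [495.5, -207.1, 196.1]
tcp_rot: [180.0, -0.1, 178.3]
ft_force: [-0.1, 0.5, 0.8]
finger_gap: 55.2
grip_force: 0.0
time: 23.92
tool_pos: [497.5, -203.5, 198.6]
tcp_rot: [-180.0, 0.1, 178.6]
ft_force: [0.0, 0.3, 0.3]
finger_gap: 55.4
grip_force: 0.0
0.75 [247.3, 107.0, 313.5, 310.0]
(np.float64(-0.5), array([ 515.4, -198. ]), array([176.3,  54.6])) 61.553530725124325
fence y [-237.9107472  -228.72857269] 1424
stop x [606.55125149 620.84482602] 291
```

View pics/w7c.png

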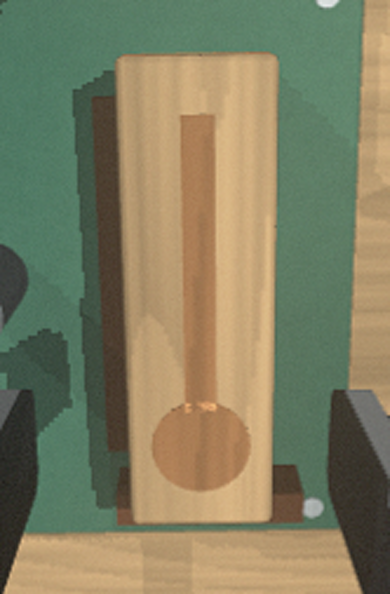

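The close view shows the blank flat against the fence on the left and the stop at the bottom, outline up. Measured edges agree to within about 1 mm, which is inside the calibration error, and the gripper is clear. Handing in.

```bash
python3 -c "
from bench import r
print(r.hand_in())"
```

```text
the job is handed in; nothing more can be done
None
```

I handed the job in at about 24 s. I took the blank nearest the jig as the green one (about 6 N on lifting), and it lies outline up against the fence and end stop, to within about 1 mm by camera. The scriber was swung to its stop and sprang back to rest. I did not touch the other two blanks, the glue bottle, the brush or the sanding block. `hand_in()` returned no verdict.

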